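# Show a spectacle case's four long sides to the reader

## Task

Take the spectacle case from the white tray, holding it near one end so that its middle stays uncovered, and show the reader first its clasp edge, then its hinge edge. Rest it in the V cradle and let go, press the cleaner bottle's nozzle cap down and let it spring back, then take the case again another way and show the reader its lid, then its base. Lay it back in the tray and let go, without touching the reader or disturbing the other things on the bench.

Things in the scene. Friction and masses are not known exactly. Their poses are not given: they have to be found in the camera images.
- case: closed black spectacle case, a rigid box 150 mm long (its x), 56 wide (y), 38 thick (z), 0.13 kg; origin at its centre. It starts flat in the tray, lid (+z) up. Clasp edge (-y): small steel tab in its middle; hinge edge (+y): two steel barrels; lid: grey inlay; base (-z): four small grey feet
- case_clasp (a point): middle of the case's clasp edge, on the surface, 28 mm from its centre along its -y
- case_hinge (a point): middle of the case's hinge edge, on the surface, 28 mm from its centre along its +y
- case_lid (a point): middle of the case's lid, on the surface, 19 mm from its centre along its +z
- case_base (a point): middle of the case's base, on the surface, 19 mm from its centre along its -z
- tray: fixed white open tray 240 (its x) x 180 (its y) mm outside, walls 5 mm thick and 17 mm high, floor 5 mm thick; origin under its centre on the bench. The case starts in it, long axis about along the tray's x
- cradle_seat (a point): fixed white V trough, 60 mm long along its x, 45 degree walls 36 mm up the slope, V bottom 45 mm above the bench, foot 60 x 90 x 8 mm. The case lies along it rolled 45 degrees, a long corner down, 45 mm free at either end to grip. This point: mid-trough, 78 mm above the bench; a seated case's centre comes at this height, 6 mm to one side
- cleaner: fixed grey bottle of lens cleaner, diameter 46 mm (foot 66 mm), 88 mm tall without the cap; origin under its centre. It stands about 160 mm beyond the cradle
- cap_top (a point): middle of the top of the white nozzle cap (diameter 30 mm) on the bottle, 118 mm above the bench when up
- cap (a joint): travel of the nozzle cap: 0 up, 0.006 m fully down; sprung, about 5 N when fully down
- reader: fixed optical reader: foot 100 x 110 x 12 mm, column, white head 50 mm wide (its x), 85 deep, 90 to 150 mm above the bench, with a round dark window of 44 mm looking along its +y (roughly the robot's left). Origin on the bench under the focus point; the window lies at y = -0.020
- reader_focus (a point): the reader's focus point, in the air 20 mm in front of the window's middle, 120 mm above the bench; axes as the reader's
- spectacles: loose pair of folded spectacles, 125 mm wide, leave alone
- jar: loose small jar, diameter 48 mm, leave alone

How it is judged:
By the outcome, as a careful person would: the job done as asked, in the order asked, and still so for the second after the job is handed in, with the robot touching nothing.
It also fails if it takes over 72 s, if anything falls off the work surface, if the arm or the gripper's body presses on something with over 40 N, if the wrist force passes 120 N, or if a joint passes its speed limit or range.

## Robot

A 6-joint arm with a two-finger parallel gripper is mounted at the origin on the work surface. World frame = base frame: x ahead of the robot, y to its left, z up, the work surface at z = 0. Lengths are in m, angles in rad, forces in N, time in s.
With the tool pointing down it reaches from about 0.35 to 0.975 m from the base axis. Payload 4.9 kg.
Tool frame: the origin (TCP) lies between the finger pads, 19 mm behind the fingertips; this is the grasp point; z points along the fingers, y is the line along which they close (so a half turn about z gives the same grasp; the last joint's range is limited). The gripper opens to 85 mm and grips with 20 to 120 N. Pads are 22 mm wide; open, the fingers measure 114 mm over their backs; the gripper's body (76 mm by 85 mm) begins 54 mm behind the grasp point. The pads swing forward as they close: fully open they stand 13 mm farther back than shut.
Start: joints at [1.223, 0.053, 1.613, -0, 1.476, -0.119], TCP at [0.142, 0.609, 0.25] pointing down, gripper open.
Joint ranges: [-3.01, 3.01], [-1.01, 2.22], [0.06, 2.58], [-1.02, 4.17], [0.09, 2.62], [-3.14, 3.14]. Speed limits (rad/s): [2.57, 2.57, 3.14, 3.14, 3.14, 3.14].

## Interface

Orientations are given as a rotation vector (axis times angle).
In Python, from workcell import env gives the robot as it stands. The module is installed in compiled form; this text tells all that it offers.
- The arm moves only by the tool servo_tool, never from a script. Its arguments are lists of equal length, an entry for each row: "hand": the opening, from -1 (shut) to 1 (fully open); "travel": the shift along the tool's x, y, z in mm, a list of three; "roll": the turn about the tool's z in degrees. In form: {"hand": [hand, ...], "travel": [[x, y, z], ...], "roll": [roll, ...]}. A call has 1 to 20 rows; each row is the pose to reach, as a shift and turn from the pose commanded when the call began, along the tool's axes at that moment; what a row does not reach only later rows make up. A row lasts 1/8 s, in which the tool goes at most 62.5 mm and 10.7 degrees, less where a joint would pass 70% of its speed; a pose out of reach is approached as far as the arm can. A call with a gripper value outside its range is refused whole. The fingers move at their own pace and stop on an object; "force" is the grip in N (left out, the last holds). Time passes only in rows, so rows that repeat a pose let the fingers close. It gives the time, the measured TCP pose, the force, the opening and the grip force at its end, in the units of the state.
- env.get_state(): the state, without advancing time (a new reading comes with each control period).
- env.snapshot(name): name is "scene" or "top"; returns a dict with "image" (420x560x3 uint8, red, green, blue), "range_z" (420x560 float32, m along the optical axis (not along the pixel's ray), 0 where there is no reading), "vertical_fov" (degrees; the focal length in pixels is half the picture's height over the tangent of half this angle, whatever the lens; pixels are square), "cx", "cy" (the principal point, pixels), "dist" ([k1, k2, p1, p2, k3] as OpenCV has them; the pictures are not rectified), "xyz" and "attitude" of the camera in the world. Camera axes: x right, y up, looking along -z (the intrinsics and any distortion apply to the point x, -y, -z); pixel columns grow to the right and rows downward; lengths in m; the calibration is good to about 2 mm. A picture is of the moment at which its call begins.
- env.finish_job(): hands the job in; it is judged then, once.
The state is a dict: "t": time; "qpos": joint angles; "qd": joint speeds; "joint_torque": joint torques, N m; "tool_pos": TCP position; "orientation": TCP orientation; "force": force on the tool from outside, world axes, zero at the start; "torque": the same for the moment, N m; "width": finger opening in m; "finger_force": force on a finger pad.
Only numpy, scipy, OpenCV 4.12 (cv2) and the standard library are available. Lean on these libraries where they do the work, as an engineer would, in place of code of your own. Each camera call takes 0.05 s, during which the arm holds its last target. There are 200 camera calls.

## Working session

There is one attempt and no reset: what is moved stays moved. The work goes in short steps, Python scripts to look and compute and a tool call to move; the robot and the scene stay as the last step left them, time stands still between calls to the robot, and variables do not carry over. Pictures are saved under pics/ and viewed, at most 10 in all, crops included, and the job is handed in when it is done.

Besides the shell and the picture viewer there is one more tool, called after "Call:" as name(argument=value, ...) on one line, values as JSON. servo_tool: Moves the arm, as the interface text tells. Its arguments: {"type":"object","properties":{"hand":{"type":"array"},"travel":{"type":"array"},"roll":{"type":"array"},"force":{"type":"number"}},"required":["hand","travel","roll"]}

```bash
mkdir -p pics; cat > h.py <<'E'
import numpy as np, cv2
from scipy.spatial.transform import Rotation as R
from workcell import env
def cam(s):
    f=s["image"].shape[0]/2/np.tan(np.radians(s["vertical_fov"])/2)
    return np.array([[f,0,s["cx"]],[0,f,s["cy"]],[0,0,1]]),np.array(s["dist"],float)
def rot(s):
    a=np.array(s["attitude"],float)
    return a if a.shape==(3,3) else (R.from_rotvec(a).as_matrix() if a.size==3 else R.from_quat(a).as_matrix())
def cloud(s):
    K,d=cam(s); h,w=s["range_z"].shape
    uv=np.stack(np.meshgrid(np.arange(w),np.arange(h)),-1).reshape(-1,1,2).astype(float)
    n=cv2.undistortPoints(uv,K,d).reshape(h,w,2); z=s["range_z"]
    P=np.stack([n[...,0]*z,-n[...,1]*z,-z],-1)
    W=P@rot(s).T+np.array(s["xyz"]); W[z<=0]=np.nan
    return W
def snap(name,fn=None):
    s=env.snapshot(name)
    if fn: cv2.imwrite("pics/"+fn,s["image"][...,::-1])
    return s
E
python3 - <<'E'
from h import *
for n in("scene","top"):
    s=snap(n,n+"0.png"); print(n,s["xyz"],s["attitude"],s["vertical_fov"],s["cx"],s["cy"],s["dist"])
    np.save(n+"0.npy",cloud(s)); cv2.imwrite
print(env.get_state())
E
```

```text
scene [0.93828353 0.62434213 0.78676175] [0.27527583 1.01587218 2.42070243] 53.63965051509018 278.3097576637464 204.1466270161974 [-0.05309824  0.          0.          0.          0.        ]
top [0.46058008 0.06017258 1.27516798] [ 0.04044625 -0.08080712 -1.59175365] 45.530306274759646 279.4127882107541 212.42637222792612 [0.0597336 0.        0.        0.        0.       ]
{'t': 0.1, 'qpos': array([ 1.22298623e+00,  5.32838536e-02,  1.61417067e+00, -3.78433046e-05,
        1.47598278e+00, -1.18989566e-01]), 'qd': array([ 0.00058568,  0.00018761, -0.0018846 , -0.00060958, -0.00154395,
       -0.00135272]), 'joint_torque': array([ 1.12782753e-03, -3.94909823e+01, -3.71360672e+01, -2.48477113e-05,
        3.85707506e-03, -6.87519076e-06]), 'tool_pos': array([0.14158853, 0.60820522, 0.2488819 ]), 'orientation': array([-3.58596515e-01, -3.12066574e+00,  2.83233789e-03]), 'force': array([-0.71290452, -0.01847829,  0.31856425]), 'torque': array([0.08524385, 0.03256148, 0.07294365]), 'finger_force': 0.0, 'width': 0.08542324283779767}
```

View pics/top0.png

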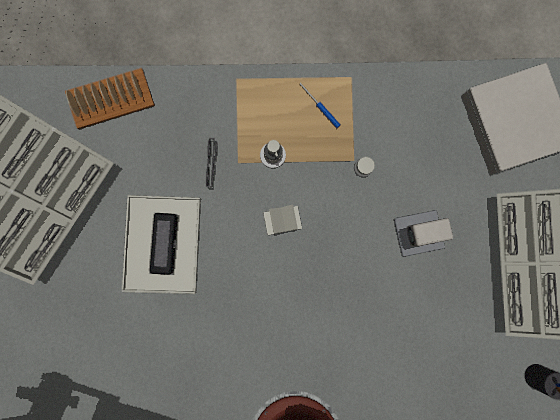

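View pics/scene0.png

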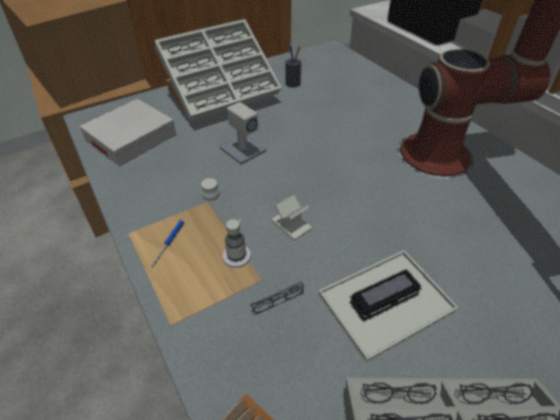

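```bash
python3 - <<'E'
from h import *
W=np.load("top0.npy"); I=cv2.imread("pics/top0.png")
def reg(name,u0,u1,v0,v1,z0,z1):
    P=W[v0:v1,u0:u1]; m=(P[...,2]>z0)&(P[...,2]<z1); Q=P[m]
    r=cv2.minAreaRect((Q[:,:2]*1000).astype(np.float32)); print(name,len(Q),Q.mean(0).round(4),np.median(Q[:,2]).round(4),"rect",np.round(r[0],1),np.round(r[1],1),round(r[2],1))
    return Q
print("bench",np.nanmedian(W[300:330,330:400,2]))
reg("case",142,190,200,285,.030,.06)
reg("trayrim",115,210,190,298,.011,.022)
reg("cradletop",258,308,200,240,.055,.085)
reg("cradlefoot",258,308,200,240,.004,.02)
reg("cap",255,295,130,172,.108,.13)
reg("bottle foot",255,295,130,172,.004,.02)
reg("head",390,460,205,260,.14,.16)
reg("rfoot",390,460,205,260,.006,.02)
reg("spect",203,222,134,192,.006,.05)
reg("jar",350,382,150,182,.02,.08)
S=np.load("scene0.npy")
P=S[95:135,215:270].reshape(-1,3);P=P[(P[:,2]>.1)&(P[:,2]<.14)];
print("head scene",len(P),P.min(0),P.max(0))
# reader front face: points with largest y
P=S[80:165,215:275].reshape(-1,3); P=P[(P[:,2]>.095)&(P[:,2]<.145)]; r=cv2.minAreaRect((P[:,:2]*1000).astype(np.float32)); print(r)
P=S[255:330,340:430].reshape(-1,3); P=P[(P[:,2]>.034)&(P[:,2]<.046)]; r=cv2.minAreaRect((P[:,:2]*1000).astype(np.float32)); print("case",r)
# cradle profile
P=W[200:240,258:308].reshape(-1,3); P=P[P[:,2]>.03]
for z in np.arange(.04,.08,.005):
    q=P[(P[:,2]>=z)&(P[:,2]<z+.005)]
    if len(q): print(z.round(3),len(q),q.min(0).round(3),q.max(0).round(3))
a=cv2.resize(I[195:295,120:205],None,fx=5,fy=5,interpolation=2)
b=cv2.resize(I[195:255,250:310],(500,500),interpolation=2)
J=cv2.imread("pics/scene0.png")
cv2.imwrite("pics/z1.png",cv2.resize(np.hstack([a,b[:,:360]]),None,fx=1,fy=1)); 
cv2.imwrite("pics/z2.png",np.vstack([cv2.resize(J[245:335,330:450],(720,540),interpolation=2)]))
E
```

```text
bench -0.00022880214230147633
case 1485 [0.4859 0.314  0.0422] 0.0425 rect [486.4 315.1] [ 60.9 149.1] 85.4
trayrim 822 [0.4818 0.3253 0.0161] 0.0163 rect [485.6 323.6] [181.7 239.2] 86.7
cradletop 393 [0.539  0.0196 0.0641] 0.0648 rect [538.6  19.9] [59.9 59.3] 9.1
cradlefoot 291 [0.5372 0.024  0.0074] 0.0071 rect [540.1  18.9] [124.9  99.4] 88.9
cap 143 [0.7047 0.0403 0.1165] 0.1166 rect [704.9  41.5] [30.  32.9] 72.2
bottle foot 345 [0.7097 0.0393 0.0079] 0.0071 rect [719.3  35.4] [100.3 104. ] 88.6
head 831 [ 0.4965 -0.3131  0.1489] 0.1491 rect [ 496.1 -313.4] [49.9 87.9] 9.8
rfoot 989 [ 0.499  -0.3156  0.0114] 0.0113 rect [ 492.4 -342.6] [130.  153.8] 8.4
spect 212 [0.6882 0.1962 0.0241] 0.0236 rect [684.1 196.8] [129.4  44.9] 1.0
jar 256 [ 0.6675 -0.1878  0.0426] 0.044 rect [ 668.4 -188.9] [41.3 41.7] 47.6
head scene 351 [ 0.46785989 -0.35573897  0.10006684] [ 0.52927291 -0.2675848   0.13994537]
((463.5858459472656, -430.84698486328125), (325.6908264160156, 172.36463928222656), 57.89849853515625)
case ((488.9985656738281, 314.247802734375), (58.71329116821289, 150.90216064453125), 84.5888900756836)
0.04 16 [0.511 0.01  0.041] [0.564 0.026 0.045]
0.045 89 [0.511 0.008 0.045] [0.568 0.031 0.05 ]
0.05 102 [0.507 0.003 0.05 ] [0.568 0.036 0.055]
0.055 100 [ 0.509 -0.007  0.055] [0.57  0.041 0.06 ]
0.06 105 [ 0.506 -0.011  0.06 ] [0.571 0.051 0.065]
0.065 147 [ 0.506 -0.014  0.065] [0.571 0.053 0.07 ]
0.07 41 [ 0.509 -0.013  0.07 ] [0.568 0.053 0.075]
```

View pics/z1.png

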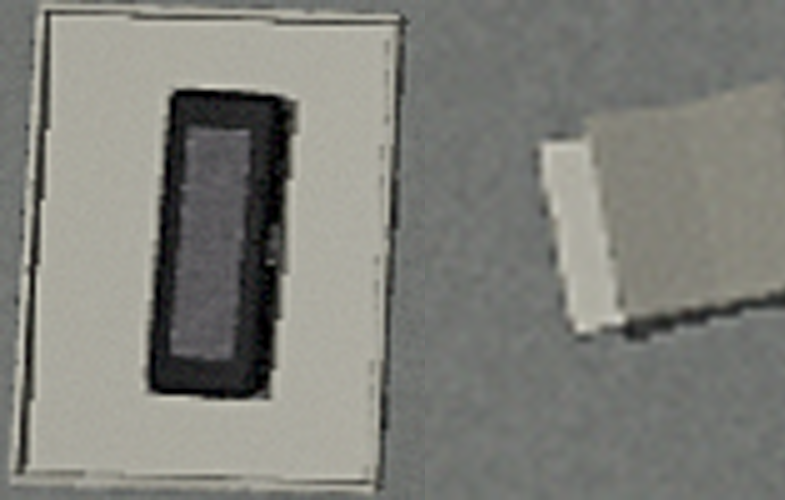

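```bash
cat >> h.py <<'E'
def pose():
    s=env.get_state(); M=R.from_rotvec(s["orientation"]).as_matrix()
    return s,np.array(s["tool_pos"]),M
def go(x,y,z,ty):
    s,p,M=pose(); cur=np.degrees(np.arctan2(M[1,1],M[0,1]))
    print("to",(x,y,z,ty),"travel",(M.T@(np.array([x,y,z])-p)*1000).round(1),"roll",round(-((ty-cur+180)%360-180),1),
      "| t %.2f"%s["t"],"pos",p.round(4),"ty %.1f"%cur,"q",np.degrees(s["qpos"]).round(0),"F",s["force"].round(1),"w %.4f ff %.1f"%(s["width"],s["finger_force"]))
E
python3 - <<'E'
from h import *
go(.5423,.3105,.15,85.1); go(.5423,.3105,.028,85.1)
S=np.load("scene0.npy"); P=S[80:165,215:275].reshape(-1,3)
P=P[(P[:,2]>.095)&(P[:,2]<.152)&(P[:,1]>-.37)&(P[:,0]>.46)&(P[:,0]<.54)]
r=cv2.minAreaRect((P[:,:2]*1000).astype(np.float32)); print(r)
f=P[(P[:,2]>.1)&(P[:,2]<.14)]; 
# front face: line fit of points near max y
n=np.array([-.170,.985]); d=f[:,:2]@n; m=d>d.max()-.008; q=f[m]; print(np.polyfit(q[:,0],q[:,1],1),len(q), np.degrees(np.arctan(np.polyfit(q[:,0],q[:,1],1)[0])), q.mean(0))
E
```

```text
to (0.5423, 0.3105, 0.15, 85.1) travel [-457.8 -198.9   99.2] roll -8.2 | t 0.10 pos [0.1416 0.6082 0.2489] ty 76.9 q [70.  3. 92. -0. 85. -7.] F [-0.7 -0.   0.3] w 0.0854 ff 0.0
to (0.5423, 0.3105, 0.028, 85.1) travel [-457.8 -198.6  221.2] roll -8.2 | t 0.10 pos [0.1416 0.6082 0.2489] ty 76.9 q [70.  3. 92. -0. 85. -7.] F [-0.7 -0.   0.3] w 0.0854 ff 0.0
((499.27490234375, -313.8774719238281), (52.138092041015625, 90.9014663696289), 8.511651992797852)
[ 0.15781318 -0.35118848] 165 8.968067471778049 [ 0.49275621 -0.27342505  0.12070968]
```

View pics/z2.png

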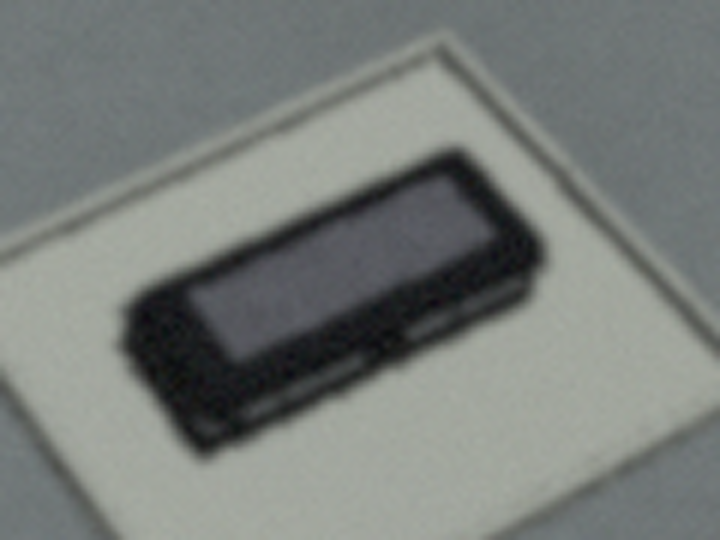

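Call:
servo_tool(hand=[1, 1, 1, 1, 1, 1, 1, 1, 1, 1, 1, 1, 1, 1, 1, 1], travel=[[-458, -199, 99], [-458, -199, 99], [-458, -199, 99], [-458, -199, 99], [-458, -199, 99], [-458, -199, 99], [-458, -199, 99], [-458, -199, 99], [-458, -199, 99], [-458, -199, 99], [-458, -199, 99], [-458, -199, 99], [-458, -199, 140], [-458, -199, 180], [-458, -199, 210], [-458, -199, 219]], roll=[-8, -8, -8, -8, -8, -8, -8, -8, -8, -8, -8, -8, -8, -8, -8, -8], force=60)

```text
t: 2.1
tool_pos: [0.5405, 0.3111, 0.0288]
orientation: [-0.138, -3.135, 0.003]
force: [-0.1, -0.8, 0.9]
width: 0.0855
finger_force: 0.0
```

Call:
servo_tool(hand=[-1, -1, -1, -1, -1, -1], travel=[[0, 0, 0], [0, 0, 0], [0, 0, 0], [0, 0, 0], [0, 0, 0], [0, 0, 0]], roll=[0, 0, 0, 0, 0, 0], force=80)

```text
t: 2.85
tool_pos: [0.5442, 0.3118, 0.0334]
orientation: [0.14, 3.135, 0.003]
force: [-0.6, 0.3, 5.6]
width: 0.0546
finger_force: 86.3
```

Call:
servo_tool(hand=[-1, -1, -1, -1, -1, -1], travel=[[0, 0, -10], [0, 0, -40], [0, 0, -90], [0, 0, -130], [0, 0, -130], [0, 0, -130]], roll=[0, 0, 0, 0, 0, 0], force=80)

```text
t: 3.6
tool_pos: [0.542, 0.3107, 0.16]
orientation: [-0.14, -3.137, 0.001]
force: [-0.1, -0.9, -0.8]
width: 0.0546
finger_force: 85.7
```

```bash
python3 - <<'E'
from h import *
go(.5,.3,.16,85)
for n in("scene","top"):
    s=snap(n,n+"1.png"); W=cloud(s); np.save(n+"1.npy",W)
a=cv2.imread("pics/scene1.png")[200:320,330:490]; cv2.imwrite("pics/z3.png",cv2.resize(a,(800,600),interpolation=2))
E
```

```text
to (0.5, 0.3, 0.16, 85) travel [ 40.8 -14.4   0.1] roll -0.1 | t 3.60 pos [0.542  0.3107 0.16  ] ty 84.9 q [ 23.   7.  97.  -0.  76. -62.] F [-0.1 -0.9 -0.8] w 0.0546 ff 85.7
```

View pics/z3.png

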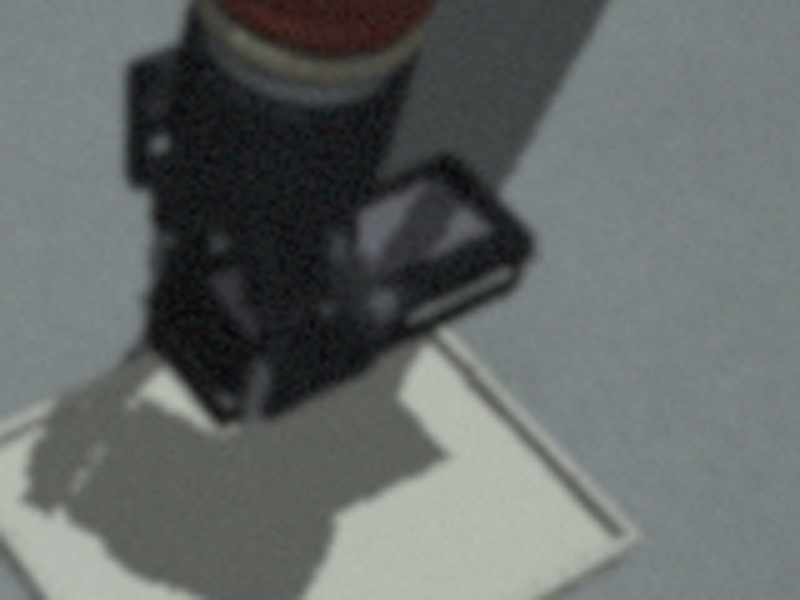

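```bash
python3 - <<'E'
from h import *
s,p,M=pose()
for n in("scene","top"):
    W=np.load(n+"1.npy").reshape(-1,3); L=(W-p)@M  # tool coords
    m=(abs(L[:,1])<.05)&(L[:,0]>.05)&(L[:,0]<.16)&(abs(L[:,2])<.05)
    Q=L[m]; print(n,len(Q),np.percentile(Q*1000,[1,50,99],axis=0).round(1).tolist())
    z=np.percentile(Q[:,2],20); q=Q[abs(Q[:,2]-np.median(Q[Q[:,2]<0.0][:,2]))<.006]
    A=np.c_[q[:,:2],np.ones(len(q))]; c=np.linalg.lstsq(A,q[:,2],rcond=None)[0]; print("lid plane",c,len(q),"x max",q[:,0].max(),"y range",np.percentile(q[:,1],[1,99]))
    r=cv2.minAreaRect((q[:,:2]*1000).astype(np.float32)); print(r)
E
```

```text
scene 875 [[60.9, -26.7, -13.6], [95.9, 9.7, -10.8], [128.6, 27.6, 19.3]]
lid plane [ 0.01334174  0.03361539 -0.01230207] 694 x max 0.1306155009808778 y range [-0.0268505   0.02609931]
((94.83795166015625, -0.04711341857910156), (56.02803421020508, 71.39918518066406), 87.123291015625)
top 191 [[50.8, -6.4, -15.2], [65.1, 12.6, -9.7], [82.9, 27.2, -4.8]]
lid plane [-0.00573789  0.07529098 -0.01036612] 189 x max 0.08481106932458353 y range [-0.00645141  0.02716077]
((63.39262771606445, 14.260920524597168), (38.31260681152344, 30.538604736328125), 64.50849151611328)
```

```bash
python3 - <<'E'
from h import *
go(.523,-.137,.16,99.3); go(.5361,-.2156,.1274,99.3)
E
```

```text
to (0.523, -0.137, 0.16, 99.3) travel [ -21.6 -447.2   -0.7] roll -14.4 | t 3.70 pos [0.5414 0.3104 0.1585] ty 84.9 q [ 23.   7.  97.  -0.  76. -62.] F [ 0.1  0.9 -1.2] w 0.0546 ff 85.7
to (0.5361, -0.2156, 0.1274, 99.3) travel [ -41.8 -524.3   32. ] roll -14.4 | t 3.70 pos [0.5414 0.3104 0.1585] ty 84.9 q [ 23.   7.  97.  -0.  76. -62.] F [ 0.1  0.9 -1.2] w 0.0546 ff 85.7
```

Call:
servo_tool(hand=[-1, -1, -1, -1, -1, -1, -1, -1, -1, -1, -1, -1, -1, -1, -1], travel=[[-2, -30, 0], [-5, -75, 0], [-7, -130, 0], [-10, -185, 0], [-13, -240, 0], [-15, -295, 0], [-18, -350, 0], [-20, -400, 0], [-22, -430, 0], [-22, -447, 0], [-26, -465, 8], [-32, -490, 18], [-38, -512, 28], [-42, -524, 32], [-42, -524, 32]], roll=[-1, -3, -5, -7, -9, -11, -13, -14, -14, -14, -14, -14, -14, -14, -14], force=100)

```text
t: 5.58
tool_pos: [0.5378, -0.2146, 0.1282]
orientation: [0.243, -3.131, -0.002]
force: [0.3, -0.1, -0.2]
width: 0.0542
finger_force: 109.1
```

```bash
cat > chk.py <<'E'
from h import *
import sys
s0=snap("scene",sys.argv[1]+".png"); t0=snap("top"); s,p,M=pose()
go(.5361,-.2156,.1274,99.3)
for n,sn in(("scene",s0),("top",t0)):
    W=cloud(sn).reshape(-1,3); L=(W-p)@M
    m=(abs(L[:,1])<.05)&(L[:,0]>.045)&(L[:,0]<.16)&(L[:,2]<-.004)&(L[:,2]>-.05); q=L[m]
    if len(q)<30: print(n,len(q)); continue
    c=np.linalg.lstsq(np.c_[q[:,:2],np.ones(len(q))],q[:,2],rcond=None)[0]
    print(n,len(q),"top plane",c.round(4),"x max",np.percentile(q[:,0],99).round(4),"y",np.percentile(q[:,1],[1,99]).round(4))
    # head front gap
    h=W[(W[:,1]<-.2)&(W[:,1]>-.36)&(W[:,0]>.46)&(W[:,0]<.53)&(W[:,2]>.143)&(W[:,2]<.153)]
    if len(h)>50: print(" head rect",cv2.minAreaRect((h[:,:2]*1000).astype(np.float32)),len(h))
E
python3 chk.py s2
```

```text
to (0.5361, -0.2156, 0.1274, 99.3) travel [ 2.1 -1.3  1.6] roll -0.4 | t 5.67 pos [ 0.538 -0.214  0.129] ty 98.9 q [ -29.    3.  105.    0.   73. -128.] F [ 0.1  0.2 -1.5] w 0.0544 ff 109.1
scene 272 top plane [ 0.0002  0.0293 -0.0081] x max 0.1279 y [-0.026   0.0276]
top 180 top plane [ 0.0142 -0.0076 -0.0101] x max 0.0793 y [-0.0496  0.0111]
 head rect ((485.66888427734375, -289.17901611328125), (136.0021514892578, 39.344390869140625), 80.55095672607422) 164
```

View pics/s2.png

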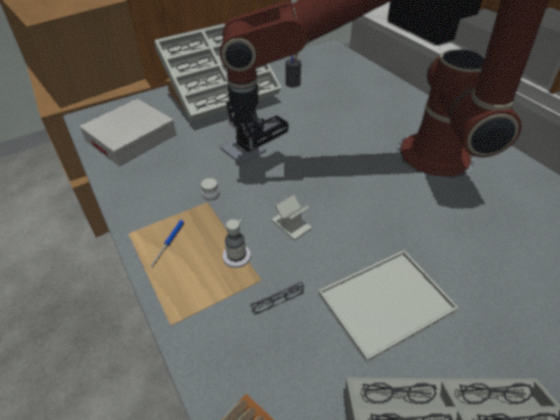

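Call:
servo_tool(hand=[-1, -1, -1, -1, -1, -1, -1, -1, -1, -1, -1, -1, -1], travel=[[2, -1, 0], [2, -1, 0], [2, -1, 0], [2, -1, 0], [2, -1, 0], [2, -1, 0], [2, -1, 0], [2, -1, 0], [2, 15, 0], [2, 50, -10], [2, 90, -20], [2, 100, -20], [2, 100, -20]], roll=[0, 0, 0, 0, 0, 0, 0, 0, 0, 0, 0, 0, 0])

```text
t: 7.3
tool_pos: [0.5202, -0.1154, 0.1488]
orientation: [0.246, -3.132, 0.0]
force: [0.4, -0.3, 0.2]
width: 0.0544
finger_force: 109.2
```

```bash
python3 - <<'E'
from h import *
# hinge: case yaw 189.3 -> ty -80.7 ; centre same offset; TCP on the -x side
n=np.array([-np.sin(np.radians(9.3)),np.cos(np.radians(9.3))]); ax=np.array([n[1],-n[0]])
f=np.array([.4863,-.2521]); c=f+.028*n; t=c-.055*ax
print("hinge TCP",t.round(4)); go(*t,.1274,-80.7); go(*(t+.1*n),.15,-80.7)
E
```

```text
hinge TCP [ 0.4275 -0.2334]
to (np.float64(0.42749802860673153), np.float64(-0.23335625010129424), 0.1274, -80.7) travel [ 110.  -102.1   21.5] roll 179.7 | t 7.30 pos [ 0.5202 -0.1154  0.1488] ty 99.0 q [ -21.   -5.  110.   -0.   75. -119.] F [ 0.4 -0.3  0.2] w 0.0544 ff 109.2
to (np.float64(0.4113376464963954), np.float64(-0.1346706784606135), 0.15, -80.7) travel [110.5  -2.1  -1.1] roll 179.7 | t 7.30 pos [ 0.5202 -0.1154  0.1488] ty 99.0 q [ -21.   -5.  110.   -0.   75. -119.] F [ 0.4 -0.3  0.2] w 0.0544 ff 109.2
```

Call:
servo_tool(hand=[-1, -1, -1, -1, -1, -1, -1, -1, -1, -1, -1, -1, -1, -1, -1, -1, -1, -1, -1, -1], travel=[[5, 0, 0], [12, 0, 0], [20, 0, 0], [28, 0, 0], [36, 0, 0], [44, 0, 0], [52, 0, 0], [60, 0, 0], [68, 0, 0], [76, 0, 0], [84, 0, 0], [92, 0, 0], [100, 0, 0], [106, -1, 0], [110, -1, 0], [110, -2, 0], [110, -2, 0], [110, -2, 0], [110, -8, 2], [110, -25, 6]], roll=[5, 15, 25, 35, 45, 55, 66, 76, 86, 96, 106, 116, 126, 136, 146, 156, 166, 175, 180, 180])

```text
t: 9.8
tool_pos: [0.4156, -0.1588, 0.1427]
orientation: [3.132, 0.245, -0.0]
force: [0.7, -0.0, -0.6]
width: 0.0542
finger_force: 109.3
```

```bash
python3 - <<'E'
from h import *
go(.4275,-.2334,.1274,-80.7)
E
```

```text
to (0.4275, -0.2334, 0.1274, -80.7) travel [ 0.2 75.5 15.3] roll -0.3 | t 9.80 pos [ 0.4156 -0.1588  0.1427] ty -81.0 q [-31. -18. 122.  -0.  76.  51.] F [ 0.7 -0.  -0.6] w 0.0542 ff 109.3
```

Call:
servo_tool(hand=[-1, -1, -1, -1, -1, -1, -1, -1, -1, -1, -1], travel=[[0, 20, 5], [0, 45, 10], [0, 65, 14], [0, 75, 15], [0, 75, 15], [0, 75, 15], [0, 75, 15], [0, 75, 15], [0, 75, 15], [0, 75, 15], [0, 75, 15]], roll=[0, 0, 0, 0, 0, 0, 0, 0, 0, 0, 0])

```text
t: 11.18
tool_pos: [0.4272, -0.2319, 0.128]
orientation: [3.132, 0.244, 0.0]
force: [-0.2, 1.0, -0.4]
width: 0.0545
finger_force: 109.3
```

```bash
sed -i 's/go(.5361,-.2156,.1274,99.3)/go(.4275,-.2334,.1274,-80.7)/' chk.py; python3 chk.py s3; python3 - <<'E'
from h import *
s=snap("scene"); W=cloud(s); s,p,M=pose()
P=W.reshape(-1,3)
# case hinge face/top extent in reader frame
a=np.radians(9.3); n=np.array([-np.sin(a),np.cos(a)]); ax=np.array([np.cos(a),np.sin(a)]); f=np.array([.4863,-.2521])
d=np.c_[(P[:,:2]-f)@ax,(P[:,:2]-f)@n,P[:,2]-.12]*1000
m=(d[:,0]>5)&(d[:,0]<75)&(d[:,1]>-15)&(d[:,1]<75)&(abs(d[:,2])<35)
q=d[m]; print("reader frame",len(q),np.percentile(q,[1,10,50,90,99],axis=0).round(1).tolist())
E
```

```text
to (0.4275, -0.2334, 0.1274, -80.7) travel [0.1 1.5 0.6] roll -0.4 | t 11.28 pos [ 0.4272 -0.232   0.128 ] ty -81.1 q [-37. -10. 117.  -0.  73.  44.] F [ 0.6  0.2 -1.6] w 0.0540 ff 109.3
scene 402 top plane [ 0.0136 -0.0312 -0.0098] x max 0.1314 y [-0.0304  0.0489]
 head rect ((498.702880859375, -314.43743896484375), (50.56136703491211, 85.69621276855469), 9.927207946777344) 312
top 867 top plane [ 0.0099 -0.0123 -0.01  ] x max 0.1289 y [-0.0304  0.0489]
 head rect ((500.1338195800781, -288.776611328125), (51.64515686035156, 139.8590545654297), 0.9253720641136169) 560
reader frame 523 [[5.9, 4.7, -17.6], [12.1, 15.7, -9.0], [42.8, 50.9, 14.8], [70.4, 58.9, 17.9], [74.9, 60.7, 19.2]]
```

Call:
servo_tool(hand=[-1, -1, -1, -1, -1, -1, -1, -1, -1, -1, -1, -1, -1], travel=[[0, 2, 0], [0, 2, 0], [0, 2, 0], [0, 2, 0], [0, 2, 0], [0, 2, 0], [0, 2, 0], [0, -15, 0], [0, -50, -10], [0, -95, -20], [0, -145, -20], [0, -180, -20], [0, -200, -20]], roll=[0, 0, 0, 0, 0, 0, 0, 0, 0, 0, 0, 0, 0])

```text
t: 12.95
tool_pos: [0.3953, -0.032, 0.1478]
orientation: [-3.131, -0.247, -0.0]
force: [-0.5, 0.5, -0.5]
width: 0.0543
finger_force: 109.3
```

```bash
python3 - <<'E'
from h import *
go(.4818,.027,.13,-80.9);go(.4818,.027,.099,-80.9)
E
```

```text
to (0.4818, 0.027, 0.13, -80.9) travel [ 94.7 -44.7  17.8] roll -0.1 | t 12.95 pos [ 0.3953 -0.032   0.1478] ty -81.0 q [-15. -27. 128.   0.  79.  66.] F [-0.5  0.5 -0.5] w 0.0543 ff 109.3
to (0.4818, 0.027, 0.099, -80.9) travel [ 94.7 -44.7  48.8] roll -0.1 | t 12.95 pos [ 0.3953 -0.032   0.1478] ty -81.0 q [-15. -27. 128.   0.  79.  66.] F [-0.5  0.5 -0.5] w 0.0543 ff 109.3
```

Call:
servo_tool(hand=[-1, -1, -1, -1, -1, -1, -1, -1], travel=[[30, -14, 0], [75, -36, 8], [95, -45, 18], [95, -45, 30], [95, -45, 40], [95, -45, 46], [95, -45, 49], [95, -45, 49]], roll=[0, 0, 0, 0, 0, 0, 0, 0])

```text
t: 13.95
tool_pos: [0.4832, 0.0244, 0.0992]
orientation: [3.132, 0.242, 0.001]
force: [0.4, -0.1, -0.9]
width: 0.0544
finger_force: 109.5
```

```bash
python3 - <<'E'
from h import *
go(.4818,.027,.099,-80.9)
s=snap("top","t4.png"); P=cloud(s).reshape(-1,3); s2=snap("scene","s4.png"); P2=cloud(s2).reshape(-1,3)
a=np.radians(9.1);u=np.array([np.cos(a),np.sin(a)]);l=np.array([-u[1],u[0]]);C=np.array([.5386,.0199])
for q in(P,P2):
    d=np.c_[(q[:,:2]-C)@u,(q[:,:2]-C)@l,q[:,2]]*1000
    m=(d[:,0]>5)&(d[:,0]<90)&(abs(d[:,1])<70)&(d[:,2]>100)&(d[:,2]<120); e=d[m]
    print(len(e),np.percentile(e,[1,50,99],axis=0).round(1).tolist())
E
```

```text
to (0.4818, 0.027, 0.099, -80.9) travel [-0.9 -2.7  0.2] roll -0.2 | t 13.95 pos [0.4832 0.0244 0.0992] ty -81.1 q [ -6.  -8. 118.  -0.  70.  75.] F [ 0.4 -0.1 -0.9] w 0.0544 ff 109.5
688 [[6.2, -12.1, 101.2], [40.4, 14.9, 108.4], [74.8, 42.4, 114.1]]
580 [[6.6, -10.6, 100.6], [45.0, 20.3, 107.9], [77.9, 43.2, 111.3]]
```

Call:
servo_tool(hand=[1, 1, 1, 1, 1, 1], travel=[[0, 0, 1], [0, 3, 1], [0, 7, 0], [0, 9, 0], [0, 9, 0], [0, 9, 0]], roll=[0, 0, 0, 0, 0, 0])

```text
t: 14.8
tool_pos: [0.4846, 0.0159, 0.099]
orientation: [-3.132, -0.243, 0.0]
force: [-0.2, -0.2, -0.3]
width: 0.0851
finger_force: 0.0
```

```bash
python3 - <<'E'
from h import *
go(.4818,.018,.099,-80.9)
s=snap("top","t5.png"); P=cloud(s).reshape(-1,3); s2=snap("scene","s5.png"); P2=cloud(s2).reshape(-1,3)
a=np.radians(9.1);u=np.array([np.cos(a),np.sin(a)]);l=np.array([-u[1],u[0]]);C=np.array([.5386,.0199])
for q in(P,P2):
    d=np.c_[(q[:,:2]-C)@u,(q[:,:2]-C)@l,q[:,2]]*1000
    for b in range(-40,50,10):
        m=(d[:,0]>10)&(d[:,0]<70)&(d[:,1]>=b)&(d[:,1]<b+10)&(d[:,2]>50)&(d[:,2]<125); print(b,m.sum(),d[m,2].mean().round(1) if m.any() else '',end='; ')
    print()
I=cv2.resize(s2["image"][160:260,230:350,::-1],(720,600),interpolation=2); cv2.imwrite("pics/z5.png",I)
E
```

```text
to (0.4818, 0.018, 0.099, -80.9) travel [-2.4 -2.5 -0. ] roll -0.2 | t 14.80 pos [0.4846 0.0159 0.099 ] ty -81.1 q [ -7.  -8. 118.   0.  70.  74.] F [-0.2 -0.2 -0.3] w 0.0851 ff 0.0
-40 0 ; -30 49 73.0; -20 96 83.1; -10 103 93.2; 0 104 103.9; 10 108 107.0; 20 105 99.4; 30 65 90.3; 40 0 ; 
-40 0 ; -30 4 75.6; -20 15 83.6; -10 17 93.2; 0 29 103.5; 10 104 104.9; 20 146 94.6; 30 113 88.0; 40 0 ;
```

View pics/z5.png

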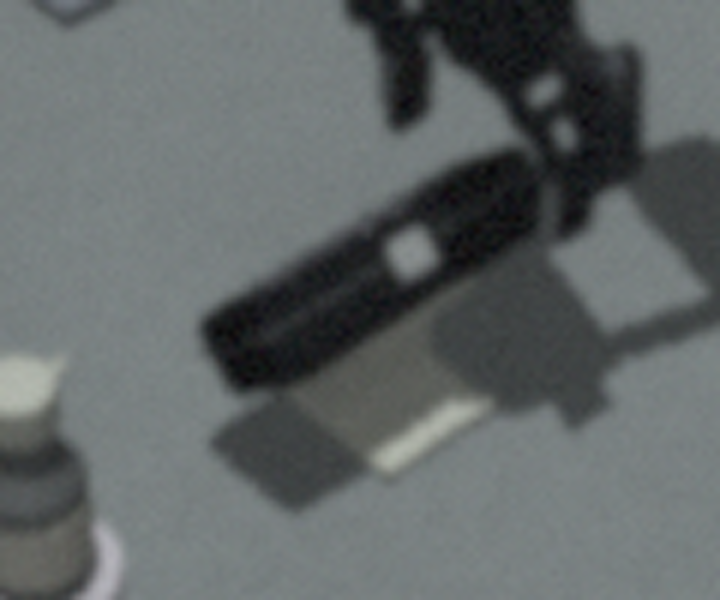

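```bash
python3 - <<'E'
from h import *
go(.7049,.041,.16,-81);go(.7049,.041,.137,-81)
E
```

```text
to (0.7049, 0.041, 0.16, -81) travel [221.6   9.3 -61.1] roll -0.1 | t 14.90 pos [0.4845 0.0159 0.099 ] ty -81.1 q [ -7.  -8. 118.  -0.  70.  74.] F [-0.2  0.7 -0.5] w 0.0849 ff 0.0
to (0.7049, 0.041, 0.137, -81) travel [221.6   9.3 -38.1] roll -0.1 | t 14.90 pos [0.4845 0.0159 0.099 ] ty -81.1 q [ -7.  -8. 118.  -0.  70.  74.] F [-0.2  0.7 -0.5] w 0.0849 ff 0.0
```

Call:
servo_tool(hand=[1, 1, 0, -1, -1, -1, -1, -1, -1, -1, -1, -1], travel=[[0, 0, -30], [0, 0, -75], [10, 0, -95], [50, 2, -95], [100, 4, -95], [150, 6, -95], [200, 9, -95], [222, 9, -90], [222, 9, -75], [222, 9, -60], [222, 9, -50], [222, 9, -46]], roll=[0, 0, 0, 0, 0, 0, 0, 0, 0, 0, 0, 0])

```text
t: 16.4
tool_pos: [0.7041, 0.0412, 0.1437]
orientation: [-3.132, -0.243, 0.003]
force: [0.4, -0.1, 0.6]
width: 0.0001
finger_force: 0.0
```

Call:
servo_tool(hand=[-1, -1, -1, -1, -1, -1], travel=[[0, 0, 3], [0, 0, 6], [0, 0, 8], [0, 0, 10], [0, 0, 10], [0, 0, 10]], roll=[0, 0, 0, 0, 0, 0])

```text
t: 17.15
tool_pos: [0.7055, 0.0413, 0.1355]
orientation: [3.132, 0.244, 0.001]
force: [-0.7, -0.2, 2.1]
width: 0.0
finger_force: 1.1
```

Call:
servo_tool(hand=[-1, -1, -1, -1, -1], travel=[[0, 0, 2], [0, 0, 4], [0, 0, 5], [0, 0, 6], [0, 0, 6]], roll=[0, 0, 0, 0, 0])

```text
t: 17.77
tool_pos: [0.7056, 0.0413, 0.1307]
orientation: [3.132, 0.244, 0.001]
force: [-4.1, -0.0, 8.1]
width: 0.0
finger_force: 4.4
```

Call:
servo_tool(hand=[-1, -1, -1, -1, -1], travel=[[0, 0, 1], [0, 0, 1], [0, 0, -10], [0, 0, -40], [0, 0, -60]], roll=[0, 0, 0, 0, 0])

```text
t: 18.4
tool_pos: [0.7054, 0.0413, 0.1898]
orientation: [-3.132, -0.243, -0.001]
force: [-0.5, -0.2, 0.8]
width: -0.0001
finger_force: 0.0
```

```bash
python3 - <<'E'
from h import *
go(.4843,.0177,.19,-80.9);go(.4843,.0177,.08,-80.9)
s=snap("scene","s6.png"); W=cloud(s); P=W.reshape(-1,3)
m=(np.hypot(P[:,0]-.705,P[:,1]-.041)<.012)&(P[:,2]>.1)&(P[:,2]<.125); print("cap z",m.sum(),np.median(P[m,2]) if m.any() else '')
a=np.radians(9.1);u=np.array([np.cos(a),np.sin(a)]);l=np.array([-u[1],u[0]]);C=np.array([.5386,.0199])
d=np.c_[(P[:,:2]-C)@u,(P[:,:2]-C)@l,P[:,2]]*1000; m=(abs(d[:,0])<100)&(abs(d[:,1])<45)&(d[:,2]>82)&(d[:,2]<116); print(np.percentile(d[m],[1,50,99],axis=0).round(1))
r=cv2.minAreaRect((d[m][:,:2]).astype(np.float32)); print(r)
E
```

```text
to (0.4843, 0.0177, 0.19, -80.9) travel [-222.1  -10.9   -0.3] roll -0.2 | t 18.40 pos [0.7054 0.0413 0.1898] ty -81.1 q [-3. 16. 84.  0. 80. 78.] F [-0.5 -0.2  0.8] w -0.0001 ff 0.0
to (0.4843, 0.0177, 0.08, -80.9) travel [-222.2  -10.9  109.7] roll -0.2 | t 18.40 pos [0.7054 0.0413 0.1898] ty -81.1 q [-3. 16. 84.  0. 80. 78.] F [-0.5 -0.2  0.8] w -0.0001 ff 0.0
cap z 70 0.11677112374471182
[[-67.1 -14.1  82.9]
 [ 12.6  22.3  97.2]
 [ 77.9  36.6 108.4]]
((3.6570663452148438, 10.432201385498047), (150.75616455078125, 54.370208740234375), 0.1536160260438919)
```

Call:
servo_tool(hand=[0, 1, 1, 1, 1, 1, 1, 1, 1, 1, 1, 1, -1, -1, -1, -1, -1, -1], travel=[[-30, -2, 0], [-85, -4, 0], [-140, -7, 0], [-190, -10, 0], [-219, -11, 0], [-219, -11, 20], [-219, -11, 45], [-219, -11, 70], [-219, -11, 95], [-219, -11, 106], [-219, -11, 109], [-219, -11, 109], [-219, -11, 109], [-219, -11, 109], [-219, -11, 109], [-219, -11, 109], [-219, -11, 109], [-219, -11, 109]], roll=[0, 0, 0, 0, 0, 0, 0, 0, 0, 0, 0, 0, 0, 0, 0, 0, 0, 0], force=30)

```text
t: 20.7
tool_pos: [0.4882, 0.0175, 0.0814]
orientation: [3.13, 0.244, 0.003]
force: [-1.5, -4.4, 5.6]
width: 0.0641
finger_force: 32.3
```

```bash
cat > prof.py <<'E'
from h import *
go(.4843,.0177,.08,-80.9)
a=np.radians(9.1);u=np.array([np.cos(a),np.sin(a)]);l=np.array([-u[1],u[0]]);C=np.array([.5386,.0199])
for n in("top","scene"):
    P=cloud(snap(n)).reshape(-1,3)
    d=np.c_[(P[:,:2]-C)@u,(P[:,:2]-C)@l,P[:,2]]*1000
    for b in range(-40,50,10):
        m=(d[:,0]>10)&(d[:,0]<70)&(d[:,1]>=b)&(d[:,1]<b+10)&(d[:,2]>50)&(d[:,2]<145); print(b,m.sum(),d[m,2].mean().round(1) if m.any() else '',end='; ')
    print()
E
python3 prof.py
```

```text
to (0.4843, 0.0177, 0.08, -80.9) travel [-3.8 -0.8  1.4] roll -0.2 | t 20.70 pos [0.4882 0.0175 0.0814] ty -81.1 q [ -7.  -6. 118.  -0.  68.  75.] F [-1.5 -4.4  5.6] w 0.0641 ff 32.3
-40 0 ; -30 63 76.3; -20 99 86.7; -10 101 97.1; 0 104 106.5; 10 110 108.4; 20 106 99.3; 30 42 91.3; 40 0 ; 
-40 0 ; -30 4 78.7; -20 12 86.6; -10 16 97.4; 0 32 107.3; 10 117 105.4; 20 160 93.6; 30 89 88.7; 40 0 ;
```

```bash
python3 - <<'E'
from h import *
go(.4306,.338,.15,-93.3); go(.4306,.338,.05,-93.3)
E
```

```text
to (0.4306, 0.338, 0.15, -93.3) travel [  -7.2 -325.3  -69.3] roll 12.2 | t 20.80 pos [0.4882 0.0176 0.0814] ty -81.1 q [ -7.  -6. 118.  -0.  68.  75.] F [-1.6 -4.6  6. ] w 0.0640 ff 32.3
to (0.4306, 0.338, 0.05, -93.3) travel [  -7.4 -325.6   30.7] roll 12.2 | t 20.80 pos [0.4882 0.0176 0.0814] ty -81.1 q [ -7.  -6. 118.  -0.  68.  75.] F [-1.6 -4.6  6. ] w 0.0640 ff 32.3
```

Call:
servo_tool(hand=[-1, -1, -1, -1, -1, -1, -1], travel=[[0, 0, 0], [0, 0, 0], [0, 0, -8], [0, 0, -25], [0, 0, -45], [0, 0, -65], [0, 0, -70]], roll=[0, 0, 0, 0, 0, 0, 0], force=60)

```text
t: 21.68
tool_pos: [0.4882, 0.0185, 0.1522]
orientation: [3.132, 0.244, 0.006]
force: [0.2, -0.1, -1.4]
width: 0.0622
finger_force: 65.3
```

```bash
cat > tl.py <<'E'
# tool-frame look: section profile of the case in tool y,z beyond the pads
from h import *
import sys
lo,hi=float(sys.argv[1]),float(sys.argv[2])
go(.4306,.338,.15,-93.3); s,p,M=pose()
for n in("top","scene"):
    L=((cloud(snap(n,n+sys.argv[3]+".png")).reshape(-1,3))-p)@M*1000
    for b in range(-45,50,10):
        m=(L[:,0]>lo)&(L[:,0]<hi)&(L[:,1]>=b)&(L[:,1]<b+10)&(abs(L[:,2])<60); print(b,m.sum(),L[m,2].mean().round(1) if m.any() else '',end='; ')
    m=(abs(L[:,1])<40)&(L[:,0]>40)&(L[:,0]<170)&(L[:,2]<20)&(L[:,2]>-50); print("\n xmax",np.percentile(L[m,0],99).round(1) if m.any() else '', m.sum())
E
python3 tl.py 50 120 7
```

```text
to (0.4306, 0.338, 0.15, -93.3) travel [  -7.5 -324.5    2.1] roll 12.2 | t 21.68 pos [0.4882 0.0185 0.1522] ty -81.1 q [ -7. -12. 116.   0.  76.  75.] F [ 0.2 -0.1 -1.4] w 0.0622 ff 65.3
-45 0 ; -35 52 -7.4; -25 114 -15.3; -15 122 -23.4; -5 118 -22.4; 5 122 -12.8; 15 117 -2.6; 25 61 5.5; 35 0 ; 45 0 ; 
 xmax 124.9 773
-45 0 ; -35 121 -4.7; -25 176 -13.8; -15 141 -22.1; -5 38 -23.1; 5 10 -13.3; 15 10 -3.1; 25 1 6.9; 35 0 ; 45 0 ; 
 xmax 128.6 759
```

Call:
servo_tool(hand=[-1, -1, -1, -1, -1, -1, -1, -1, -1, -1, -1, -1, -1, -1], travel=[[0, 0, 0], [0, -20, 0], [-1, -60, 0], [-2, -110, 0], [-4, -165, 0], [-5, -220, 0], [-6, -270, 0], [-7, -305, 0], [-7, -325, 0], [-7, -325, 15], [-7, -325, 45], [-7, -325, 75], [-7, -325, 95], [-7, -325, 98]], roll=[0, 1, 3, 5, 7, 9, 11, 12, 12, 12, 12, 12, 12, 12], force=120)

```text
t: 23.52
tool_pos: [0.429, 0.3367, 0.0496]
orientation: [3.138, -0.087, -0.006]
force: [0.3, 0.1, -1.1]
width: 0.06
finger_force: 128.8
```

```bash
python3 tl.py 50 120 8
```

```text
to (0.4306, 0.338, 0.15, -93.3) travel [   1.2   -1.1 -100.4] roll 0.1 | t 23.52 pos [0.429  0.3367 0.0496] ty -93.2 q [ 30.   5. 111.  -0.  64. 123.] F [ 0.3  0.1 -1.1] w 0.0600 ff 128.8
-45 30 43.1; -35 36 -7.2; -25 87 -15.1; -15 111 -23.5; -5 147 -21.5; 5 148 -11.9; 15 146 -3.1; 25 209 25.8; 35 116 44.7; 45 110 44.7; 
 xmax 124.8 905
-45 151 45.3; -35 243 22.4; -25 357 8.8; -15 264 -3.3; -5 124 -15.6; 5 76 -12.8; 15 74 -4.4; 25 38 9.8; 35 13 44.8; 45 94 44.1; 
 xmax 129.5 1166
```

Call:
servo_tool(hand=[-1, -1, -1, -1, -1], travel=[[0, 0, 6], [0, 0, 9], [0, 0, 10], [0, 0, 11], [0, 0, 11]], roll=[0, 0, 0, 0, 0], force=30)

```text
t: 24.25
tool_pos: [0.4307, 0.3387, 0.043]
orientation: [-3.14, 0.085, -0.001]
force: [-4.0, -1.6, 9.9]
width: 0.0596
finger_force: 130.1
```

Call:
servo_tool(hand=[-1, 0.75, 0.75, 0.75, 0.75, 0.75, 0.75, 0.75], travel=[[0, 0, -3], [0, 5, -3], [0, 10, -4], [0, 15, -5], [0, 20, -8], [0, 24, -11], [0, 26, -12], [0, 26, -12]], roll=[0, 0, 0, 0, 0, 0, 0, 0])

```text
t: 25.25
tool_pos: [0.4288, 0.3123, 0.0532]
orientation: [-3.14, 0.086, -0.001]
force: [-0.9, -0.3, -0.5]
width: 0.0748
finger_force: 0.0
```

```bash
python3 tl.py 50 120 9; python3 - <<'E'
import cv2
I=cv2.imread("pics/scene9.png")[220:340,320:480]; cv2.imwrite("pics/z9.png",cv2.resize(I,(800,600),interpolation=2))
E
```

```text
to (0.4306, 0.338, 0.15, -93.3) travel [  0.4 -25.8 -96.8] roll 0.2 | t 25.25 pos [0.4288 0.3123 0.0532] ty -93.1 q [ 28.   2. 113.   0.  64. 121.] F [-0.9 -0.3 -0.5] w 0.0748 ff 0.0
-45 87 48.1; -35 52 48.0; -25 36 -4.8; -15 116 -7.9; -5 124 -8.1; 5 121 -8.1; 15 238 18.1; 25 110 48.5; 35 110 48.0; 45 108 47.9; 
 xmax 125.1 623
-45 135 48.8; -35 135 48.7; -25 408 27.9; -15 183 -1.2; -5 137 -7.8; 5 133 -8.2; 15 55 -6.8; 25 7 47.2; 35 23 47.9; 45 109 47.6; 
 xmax 129.9 900
```

View pics/z9.png

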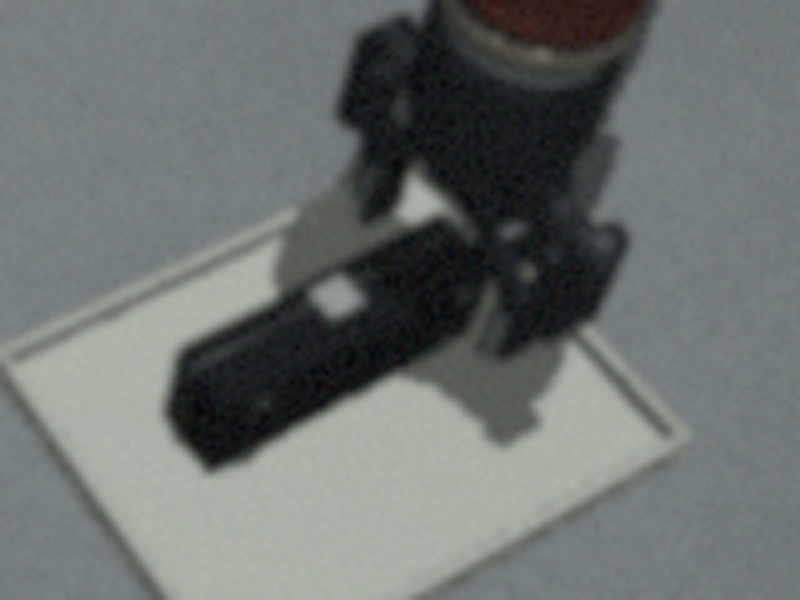

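Call:
servo_tool(hand=[0.75, 0.75, 0.75, -1, -1, -1, -1, -1, -1, -1, -1, -1, -1], travel=[[0, -3, 6], [0, -3, 12], [0, -3, 12], [0, -3, 12], [0, -3, 12], [0, -3, 12], [0, -3, 12], [0, -3, 12], [0, -3, 5], [0, -3, -20], [0, -3, -65], [0, -3, -100], [0, -3, -100]], roll=[0, 0, 0, 0, 0, 0, 0, 0, 0, 0, 0, 0, 0], force=90)

```text
t: 26.98
tool_pos: [0.4306, 0.3164, 0.1566]
orientation: [-3.137, 0.085, -0.009]
force: [0.5, 0.3, -1.4]
width: 0.0369
finger_force: 89.2
```

```bash
python3 tl.py 50 120 10; python3 - <<'E'
from h import *
s,p,M=pose()
for n in("scene","top"):
    L=(cloud(snap(n)).reshape(-1,3)-p)@M*1000
    m=(abs(L[:,1])<15)&(L[:,0]>45)&(L[:,0]<150)&(L[:,2]<0)&(L[:,2]>-40); q=L[m]; c=np.linalg.lstsq(np.c_[q[:,:2],np.ones(len(q))],q[:,2],rcond=None)[0]; print(n,c,len(q))
    m=(abs(L[:,1])<30)&(L[:,0]>45)&(L[:,0]<150)&(L[:,2]<0)&(L[:,2]>-40); print(cv2.minAreaRect(L[m][:,:2].astype(np.float32)))
E
```

```text
to (0.4306, 0.338, 0.15, -93.3) travel [ -1.2 -21.6   6.7] roll 0.2 | t 26.98 pos [0.4306 0.3164 0.1566] ty -93.1 q [ 28.  -5. 110.   0.  75. 121.] F [ 0.5  0.3 -1.4] w 0.0369 ff 89.2
-45 0 ; -35 0 ; -25 26 -15.9; -15 141 -19.0; -5 151 -19.5; 5 158 -19.4; 15 236 -3.6; 25 0 ; 35 0 ; 45 0 ; 
 xmax 126.2 822
-45 0 ; -35 0 ; -25 141 10.7; -15 424 -1.3; -5 165 -16.9; 5 149 -16.9; 15 75 -16.1; 25 0 ; 35 0 ; 45 0 ; 
 xmax 128.6 1190
scene [  0.08275696  -0.17826057 -25.47720801] 724
((87.72334289550781, 2.3471202850341797), (85.90386962890625, 38.20187759399414), 1.3697326183319092)
top [ 1.86980869e-02 -3.26330263e-02 -1.95318674e+01] 507
((86.10511779785156, 2.0470123291015625), (82.0211181640625, 41.54353713989258), 1.1232211589813232)
```

```bash
python3 - <<'E'
from h import *
go(.413,-.144,.157,-80.3); go(.430,-.2428,.1295,-80.3)
E
```

```text
to (0.413, -0.144, 0.157, -80.3) travel [ 10.3 458.8  -5.4] roll -12.8 | t 27.18 pos [0.4276 0.3147 0.1507] ty -93.1 q [ 28.  -5. 110.   0.  75. 121.] F [ 0.6  0.1 -1.6] w 0.0374 ff 89.2
to (0.43, -0.2428, 0.1295, -80.3) travel [ 32.7 556.5  22.3] roll -12.8 | t 27.18 pos [0.4276 0.3147 0.1507] ty -93.1 q [ 28.  -5. 110.   0.  75. 121.] F [ 0.6  0.1 -1.6] w 0.0374 ff 89.2
```

Call:
servo_tool(hand=[-1, -1, -1, -1, -1, -1, -1, -1, -1, -1, -1, -1, -1, -1, -1, -1], travel=[[0, 25, 0], [1, 70, 0], [2, 125, 0], [4, 180, 0], [5, 235, 0], [6, 290, 0], [8, 345, 0], [9, 400, 0], [10, 440, 0], [11, 460, 0], [14, 480, 5], [20, 510, 13], [27, 535, 20], [32, 552, 22], [33, 556, 22], [33, 556, 22]], roll=[-1, -2, -4, -6, -8, -10, -12, -13, -13, -13, -13, -13, -13, -13, -13, -13])

```text
t: 29.18
tool_pos: [0.4315, -0.2412, 0.1308]
orientation: [-3.129, -0.271, 0.001]
force: [-0.1, 0.3, -1.5]
width: 0.037
finger_force: 89.7
```

```bash
cat > rd.py <<'E'
from h import *
import sys
go(.430,-.2428,.1295,-80.3)
a=np.radians(9.7); n=np.array([-np.sin(a),np.cos(a)]); ax=np.array([np.cos(a),np.sin(a)]); f=np.array([.4869,-.2523]); sg=float(sys.argv[1])
for nm in("scene","top"):
    P=cloud(snap(nm)).reshape(-1,3)
    d=np.c_[(P[:,:2]-f)@ax*sg,(P[:,:2]-f)@n,P[:,2]-.12]*1000
    m=(d[:,0]>5)&(d[:,0]<90)&(d[:,1]>-15)&(d[:,1]<75)&(abs(d[:,2])<40)
    q=d[m]; print(nm,len(q),np.percentile(q,[1,10,50,90,99],axis=0).round(1).tolist())
    t=q[q[:,2]>22]; print(" top face",len(t),t.mean(0).round(1) if len(t) else '', cv2.minAreaRect(t[:,:2].astype(np.float32)) if len(t) else '')
E
python3 rd.py 1
```

```text
to (0.43, -0.2428, 0.1295, -80.3) travel [-1.8  1.3  1.3] roll 0.2 | t 29.18 pos [ 0.4315 -0.2412  0.1308] ty -80.1 q [-38.  -9. 116.   0.  73.  42.] F [-0.1  0.3 -1.5] w 0.0370 ff 89.7
scene 631 [[5.8, 3.0, -23.1], [13.8, 11.2, -14.9], [48.4, 34.6, 14.4], [75.9, 38.3, 29.8], [77.9, 39.9, 31.8]]
 top face 258 [43.3 23.4 28. ] ((41.668540954589844, 21.095680236816406), (38.96599578857422, 72.57283782958984), 87.75929260253906)
top 639 [[5.8, 2.1, -16.3], [12.0, 7.8, 2.3], [39.9, 26.7, 28.5], [68.2, 38.9, 32.0], [74.9, 40.0, 34.8]]
 top face 512 [40.  21.7 29.1] ((40.47010040283203, 20.691848754882812), (38.81867218017578, 70.65850830078125), 89.5397720336914)
```

Call:
servo_tool(hand=[-1, -1, -1, -1, -1, -1, -1, -1, -1, -1, -1, -1, -1], travel=[[-1, 2, 1], [-1, 2, 1], [-1, 2, 1], [-1, 2, 1], [-1, 2, 1], [-1, 2, 1], [-1, 2, 1], [-1, 2, 1], [-1, 2, 1], [-1, -15, 0], [-1, -55, -10], [-1, -95, -20], [-1, -105, -20]], roll=[0, 0, 0, 0, 0, 0, 0, 0, 0, 0, 0, 0, 0])

```text
t: 30.9
tool_pos: [0.4124, -0.1362, 0.1516]
orientation: [3.129, 0.275, 0.002]
force: [0.7, -0.3, -1.6]
width: 0.0372
finger_force: 89.8
```

```bash
python3 - <<'E'
from h import *
a=np.radians(9.7); n=np.array([-np.sin(a),np.cos(a)]); ax=np.array([np.cos(a),np.sin(a)]); f=np.array([.4869,-.2523])
t=f+.019*n+.055*ax; print(t); go(*(t+.1*n),.15,99.7); go(*t,.1295,99.7)
E
```

```text
[ 0.53791239 -0.22430472]
to (np.float64(0.5210634546316517), np.float64(-0.1257343713023513), 0.15, 99.7) travel [108.8   8.6   1.7] roll -179.7 | t 30.90 pos [ 0.4124 -0.1362  0.1516] ty -80.0 q [-28. -20. 123.   0.  77.  52.] F [ 0.7 -0.3 -1.6] w 0.0372 ff 89.8
to (np.float64(0.5379123925881519), np.float64(-0.22430471821123665), 0.1295, 99.7) travel [108.2 108.6  22.3] roll -179.7 | t 30.90 pos [ 0.4124 -0.1362  0.1516] ty -80.0 q [-28. -20. 123.   0.  77.  52.] F [ 0.7 -0.3 -1.6] w 0.0372 ff 89.8
```

Call:
servo_tool(hand=[-1, -1, -1, -1, -1, -1, -1, -1, -1, -1, -1, -1, -1, -1, -1, -1, -1, -1, -1, -1], travel=[[4, 0, 0], [10, 0, 0], [18, 1, 0], [26, 1, 0], [34, 2, 0], [42, 2, 0], [50, 3, 0], [58, 4, 0], [66, 5, 0], [74, 6, 0], [82, 7, 0], [90, 8, 0], [98, 9, 0], [105, 9, 0], [109, 9, 0], [109, 9, 0], [109, 9, 0], [109, 9, 0], [109, 12, 2], [109, 25, 5]], roll=[-5, -15, -25, -35, -45, -55, -66, -76, -86, -96, -106, -116, -126, -136, -146, -156, -166, -175, -180, -180])

```text
t: 33.4
tool_pos: [0.5242, -0.1442, 0.1456]
orientation: [0.271, -3.13, -0.0]
force: [0.6, -0.6, -1.5]
width: 0.0374
finger_force: 89.8
```

```bash
python3 - <<'E'
from h import *
go(.5379,-.2243,.1295,99.7)
E
```

```text
to (0.5379, -0.2243, 0.1295, 99.7) travel [  0.3 -81.2  16.1] roll 0.2 | t 33.40 pos [ 0.5242 -0.1442  0.1456] ty 99.9 q [ -23.   -3.  109.   -0.   74. -123.] F [ 0.6 -0.6 -1.5] w 0.0374 ff 89.8
```

Call:
servo_tool(hand=[-1, -1, -1, -1, -1, -1, -1], travel=[[0, -20, 4], [0, -45, 10], [0, -68, 14], [0, -79, 16], [0, -81, 16], [0, -81, 16], [0, -81, 16]], roll=[0, 0, 0, 0, 0, 0, 0])

```text
t: 34.28
tool_pos: [0.5383, -0.2234, 0.1302]
orientation: [-0.272, 3.13, 0.0]
force: [0.1, -0.3, -0.7]
width: 0.0373
finger_force: 89.8
```

```bash
sed -i 's/^go.*/go(.5379,-.2243,.1295,99.7)/' rd.py; python3 rd.py -1
```

```text
to (0.5379, -0.2243, 0.1295, 99.7) travel [ 0.5 -0.8  0.7] roll 0.2 | t 34.27 pos [ 0.5383 -0.2234  0.1302] ty 99.9 q [ -30.    3.  104.    0.   73. -130.] F [ 0.1 -0.3 -0.7] w 0.0373 ff 89.8
scene 424 [[5.5, 8.5, -22.9], [12.4, 18.5, -14.1], [37.4, 39.6, 16.9], [63.7, 42.3, 29.7], [70.6, 43.7, 30.9]]
 top face 180 [38.2 27.6 28. ] ((38.341495513916016, 24.05210304260254), (39.11555480957031, 66.4642562866211), 87.38949584960938)
top 24 [[5.3, 6.1, 24.0], [6.0, 6.8, 26.3], [8.9, 11.5, 29.5], [15.1, 17.9, 31.5], [17.7, 22.7, 33.9]]
 top face 24 [ 9.7 12.1 29. ] ((8.277402877807617, 12.292011260986328), (9.727456092834473, 20.126659393310547), 37.3319206237793)
```

Call:
servo_tool(hand=[-1, -1, -1, -1, -1, -1, -1, -1, -1, -1, -1, -1, -1, -1], travel=[[3, -4, 0], [3, -4, 0], [3, -4, 0], [3, -4, 0], [3, -4, 0], [3, -4, 0], [3, -4, 0], [3, -4, 0], [3, -4, 0], [3, -4, 0], [3, 15, 0], [3, 55, -12], [3, 105, -25], [3, 130, -25]], roll=[0, 0, 0, 0, 0, 0, 0, 0, 0, 0, 0, 0, 0, 0])

```text
t: 36.12
tool_pos: [0.5127, -0.0937, 0.1561]
orientation: [-0.274, 3.128, -0.0]
force: [-0.1, -0.3, -0.8]
width: 0.0373
finger_force: 89.8
```

```bash
python3 - <<'E'
from h import *
go(.5422,.3503,.155,86.7);go(.5422,.3503,.05,86.7)
E
```

```text
to (0.5422, 0.3503, 0.155, 86.7) travel [-106.2  432.2    1.2] roll 13.3 | t 36.12 pos [ 0.5127 -0.0937  0.1561] ty 100.0 q [ -19.   -7.  111.    0.   76. -119.] F [-0.1 -0.3 -0.8] w 0.0373 ff 89.8
to (0.5422, 0.3503, 0.05, 86.7) travel [-106.   432.2  106.2] roll 13.3 | t 36.12 pos [ 0.5127 -0.0937  0.1561] ty 100.0 q [ -19.   -7.  111.    0.   76. -119.] F [-0.1 -0.3 -0.8] w 0.0373 ff 89.8
```

Call:
servo_tool(hand=[-1, -1, -1, -1, -1, -1, -1, -1, -1, -1, -1, -1, -1, -1, -1, -1, -1, -1], travel=[[-6, 25, 0], [-17, 70, 0], [-30, 123, 0], [-43, 176, 0], [-56, 229, 0], [-69, 282, 0], [-82, 335, 0], [-93, 380, 0], [-102, 415, 0], [-106, 432, 0], [-106, 432, 15], [-106, 432, 40], [-106, 432, 70], [-106, 432, 92], [-106, 432, 104], [-106, 432, 108], [-106, 432, 111], [-106, 432, 111]], roll=[1, 2, 4, 6, 8, 10, 12, 13, 13, 13, 13, 13, 13, 13, 13, 13, 13, 13])

```text
t: 38.38
tool_pos: [0.5437, 0.3476, 0.0448]
orientation: [0.085, 3.139, 0.001]
force: [-0.3, -0.1, -1.0]
width: 0.0372
finger_force: 89.8
```

Call:
servo_tool(hand=[-1, -1, -1], travel=[[0, 0, 1], [0, 0, 2], [0, 0, 3]], roll=[0, 0, 0])

```text
t: 38.75
tool_pos: [0.5433, 0.3475, 0.0415]
orientation: [0.085, 3.14, 0.0]
force: [-2.8, -1.8, 5.0]
width: 0.0369
finger_force: 90.4
```

Call:
servo_tool(hand=[-1, 0.4, 0.4, 0.4, 0.4, 0.4, 0.4, 0.4, 0.4, 0], travel=[[0, 0, -2], [0, 0, -2], [0, 0, -2], [0, 0, -2], [0, 0, -2], [0, 0, -10], [0, 0, -35], [0, 0, -70], [0, 0, -90], [0, 0, -90]], roll=[0, 0, 0, 0, 0, 0, 0, 0, 0, 0])

```text
t: 40.0
tool_pos: [0.5444, 0.348, 0.1336]
orientation: [0.085, 3.136, 0.003]
force: [0.5, -0.3, -1.1]
width: 0.0434
finger_force: 0.0
```

```bash
python3 - <<'E'
from h import *
s,p,M=pose()
for nm in("scene","top"):
    P=cloud(snap(nm,nm+"11.png")).reshape(-1,3)
    m=(P[:,2]>.052)&(P[:,2]<.068)&(abs(P[:,0]-.49)<.12)&(abs(P[:,1]-.34)<.08); q=P[m]
    print(nm,len(q),np.median(q[:,2]),cv2.minAreaRect((q[:,:2]*1000).astype(np.float32)))
go(.489,.392,.11,86.7)
E
```

```text
scene 761 0.059450982780501316 ((490.84527587890625, 352.6182556152344), (39.87506103515625, 150.05433654785156), 83.61286926269531)
top 44 0.05881587156672585 ((535.0698852539062, 338.5475158691406), (53.6329345703125, 12.570003509521484), 7.908821105957031)
to (0.489, 0.392, 0.11, 86.7) travel [56.  42.  20.1] roll 0.2 | t 40.10 pos [0.5426 0.3471 0.1301] ty 86.9 q [ 26.  11.  95.   0.  74. -61.] F [-0.3  0.1  0. ] w 0.0427 ff 0.0
```

Call:
servo_tool(hand=[-1, -1, -1, -1, -1, -1, -1, -1, -1, -1, -1, -1, -1, -1, -1, -1, -1, -1, -1], travel=[[20, 20, 0], [45, 42, 0], [54, 46, 0], [54, 46, 15], [54, 46, 40], [54, 46, 60], [54, 46, 63], [54, 42, 63], [54, 37, 63], [54, 31, 63], [54, 25, 63], [54, 19, 63], [54, 13, 63], [54, 7, 63], [54, 1, 63], [54, -4, 63], [54, -8, 63], [54, -8, 63], [54, -8, 63]], roll=[0, 0, 0, 0, 0, 0, 0, 0, 0, 0, 0, 0, 0, 0, 0, 0, 0, 0, 0])

```text
t: 42.48
tool_pos: [0.4885, 0.3421, 0.0676]
orientation: [-0.085, -3.14, 0.001]
force: [0.1, 0.7, -0.5]
width: 0.0002
finger_force: 0.1
```

```bash
python3 - <<'E'
from h import *
go(.489,.392,.11,86.7)
P=cloud(snap("scene","scene12.png")).reshape(-1,3); P2=cloud(snap("top","top12.png")).reshape(-1,3)
for q in(P,P2):
    for y in np.arange(.24,.40,.015):
        m=(abs(q[:,0]-.45)<.025)&(q[:,1]>=y)&(q[:,1]<y+.015)&(q[:,2]<.1); print(round(y,3),m.sum(),np.median(q[m,2]).round(3) if m.any() else '',end='; ')
    print()
E
```

```text
to (0.489, 0.392, 0.11, 86.7) travel [  2.3  49.9 -42.4] roll 0.2 | t 42.48 pos [0.4885 0.3421 0.0676] ty 86.9 q [ 28.   9. 104.  -0.  67. -59.] F [ 0.1  0.7 -0.5] w 0.0002 ff 0.1
0.24 98 0.005; 0.255 67 0.006; 0.27 0 ; 0.285 0 ; 0.3 0 ; 0.315 0 ; 0.33 79 0.005; 0.345 126 0.005; 0.36 143 0.004; 0.375 139 0.004; 0.39 150 0.005; 
0.24 106 0.005; 0.255 120 0.005; 0.27 119 0.005; 0.285 207 0.008; 0.3 113 0.062; 0.315 19 0.063; 0.33 0 ; 0.345 0 ; 0.36 15 0.007; 0.375 57 0.005; 0.39 59 0.005;
```

Call:
servo_tool(hand=[-1, -1, -1, -1, -1, -1], travel=[[0, 8, -10], [0, 8, -45], [0, -10, -60], [0, -50, -60], [0, -77, -60], [0, -77, -60]], roll=[0, 0, 0, 0, 0, 0])

```text
t: 43.32
tool_pos: [0.4849, 0.2648, 0.1289]
orientation: [0.088, 3.139, 0.001]
force: [-0.1, -0.1, -0.8]
width: -0.0
finger_force: 0.0
```

```bash
python3 - <<'E'
from h import *
for nm in("scene","top"):
    P=cloud(snap(nm,nm+"13.png")).reshape(-1,3)
    m=(P[:,2]>.052)&(P[:,2]<.07)&(abs(P[:,0]-.49)<.12)&(abs(P[:,1]-.31)<.06); q=P[m]
    print(nm,len(q),np.median(q[:,2]),cv2.minAreaRect((q[:,:2]*1000).astype(np.float32)))
go(.489,.262,.11,86.7)
E
```

```text
scene 1141 0.060258337074106105 ((487.8581237792969, 317.1871337890625), (39.730369567871094, 154.2025146484375), 86.34178924560547)
top 209 0.06030848713724213 ((486.09197998046875, 322.86285400390625), (149.03961181640625, 40.560855865478516), 2.141843318939209)
to (0.489, 0.262, 0.11, 86.7) travel [-4.2 -3.9 18.8] roll 0.2 | t 43.42 pos [0.485  0.2661 0.1288] ty 86.9 q [ 21.  -1. 108.   0.  72. -66.] F [-0.2 -0.3  0.1] w 0.0005 ff 0.0
```

Call:
servo_tool(hand=[-1, -1, -1, -1, -1, -1, -1, -1, -1, -1, -1, -1, -1, -1, -1, -1, -1, -1], travel=[[0, 0, 30], [0, 0, 70], [0, 0, 93], [0, 5, 95], [0, 12, 95], [0, 19, 95], [0, 26, 95], [0, 33, 95], [0, 40, 95], [0, 46, 95], [0, 51, 95], [0, 51, 95], [0, 44, 80], [0, 40, 40], [0, 60, 0], [0, 100, 0], [0, 130, 0], [0, 138, 0]], roll=[0, 0, 0, 0, 0, 0, 0, 0, 0, 0, 0, 0, 0, 0, 0, 0, 0, 0])

```text
t: 45.68
tool_pos: [0.492, 0.404, 0.1288]
orientation: [0.083, 3.14, 0.001]
force: [-0.3, 0.2, -0.7]
width: 0.0002
finger_force: 0.0
```

```bash
python3 - <<'E'
from h import *
for nm in("scene","top"):
    P=cloud(snap(nm,nm+"14.png")).reshape(-1,3)
    m=(P[:,2]>.05)&(P[:,2]<.07)&(abs(P[:,0]-.49)<.12)&(abs(P[:,1]-.34)<.06); q=P[m]
    print(nm,len(q),np.median(q[:,2]),cv2.minAreaRect((q[:,:2]*1000).astype(np.float32)))
go(.489,.392,.059,86.7)
E
```

```text
scene 1070 0.06003299336225254 ((499.1468200683594, 343.28497314453125), (40.00847244262695, 133.09881591796875), 86.1782455444336)
top 992 0.06034295359293118 ((487.42529296875, 345.5602111816406), (41.629554748535156, 149.5631561279297), 85.5112075805664)
to (0.489, 0.392, 0.059, 86.7) travel [  2.3 -11.2  69.2] roll 0.2 | t 45.77 pos [0.4919 0.4031 0.1282] ty 86.9 q [ 33.  10.  97.  -0.  73. -54.] F [-0.4 -0.7  0.3] w 0.0000 ff 0.0
```

Call:
servo_tool(hand=[-1, -1, -1, -1, -1, -1, -1, -1, -1, -1, -1, -1, -1, -1, -1, -1], travel=[[4, 0, 40], [4, -8, 71], [4, -18, 71], [4, -22, 71], [4, -25, 66], [4, -28, 61], [4, -32, 57], [4, -36, 53], [4, -41, 50], [4, -46, 49], [4, -51, 48], [4, -56, 48], [4, -60, 48], [4, -60, 48], [4, -40, 20], [4, -40, -10]], roll=[0, 0, 0, 0, 0, 0, 0, 0, 0, 0, 0, 0, 0, 0, 0, 0])

```text
t: 47.78
tool_pos: [0.4855, 0.3641, 0.138]
orientation: [-0.084, -3.139, 0.001]
force: [-0.6, 0.8, 0.6]
width: 0.0004
finger_force: 0.0
```

```bash
python3 - <<'E'
from h import *
for nm in("scene","top"):
    P=cloud(snap(nm,nm+"15.png")).reshape(-1,3)
    m=(P[:,2]>.03)&(P[:,2]<.075)&(abs(P[:,0]-.49)<.12)&(abs(P[:,1]-.32)<.08); q=P[m]
    print(nm,len(q),np.percentile(q[:,2],[5,50,95]),cv2.minAreaRect((q[:,:2]*1000).astype(np.float32)))
go(.489,.392,.057,86.7)
E
```

```text
scene 1541 [0.03325062 0.05927607 0.06736421] ((489.53521728515625, 334.11785888671875), (48.34727096557617, 150.75076293945312), 86.38480377197266)
top 914 [0.03647387 0.06000808 0.06473452] ((487.76239013671875, 345.53131103515625), (40.08842468261719, 148.97438049316406), 86.24398803710938)
to (0.489, 0.392, 0.057, 86.7) travel [ 1.1 26.6 85.5] roll 0.2 | t 47.88 pos [0.4881 0.3651 0.1424] ty 86.9 q [ 30.   6. 100.   0.  74. -57.] F [ 0.3  0.8 -0. ] w -0.0001 ff 0.0
```

```bash
python3 - <<'E'
from h import *
for nm in("scene","top"):
    P=cloud(snap(nm,nm+"16.png")).reshape(-1,3)
    for y in np.arange(.25,.40,.01):
        m=(abs(P[:,0]-.44)<.02)&(P[:,1]>=y)&(P[:,1]<y+.01)&(P[:,2]<.1); print(round(y,3),m.sum(),np.median(P[m,2]).round(3) if m.any() else '',end='; ')
    print()
a=cv2.imread("pics/scene16.png")[220:340,320:480]; cv2.imwrite("pics/z16.png",cv2.resize(a,(800,600),interpolation=2))
E
```

```text
0.25 59 0.005; 0.26 60 0.006; 0.27 65 0.005; 0.28 64 0.005; 0.29 64 0.005; 0.3 65 0.005; 0.31 4 0.006; 0.32 0 ; 0.33 2 0.063; 0.34 8 0.063; 0.35 67 0.062; 0.36 174 0.057; 0.37 126 0.005; 0.38 73 0.004; 0.39 78 0.005; 0.4 57 0.006; 
0.25 64 0.005; 0.26 64 0.005; 0.27 63 0.005; 0.28 64 0.005; 0.29 65 0.005; 0.3 62 0.005; 0.31 64 0.005; 0.32 119 0.007; 0.33 101 0.06; 0.34 72 0.061; 0.35 37 0.061; 0.36 4 0.059; 0.37 0 ; 0.38 0 ; 0.39 0 ; 0.4 0 ;
```

View pics/z16.png

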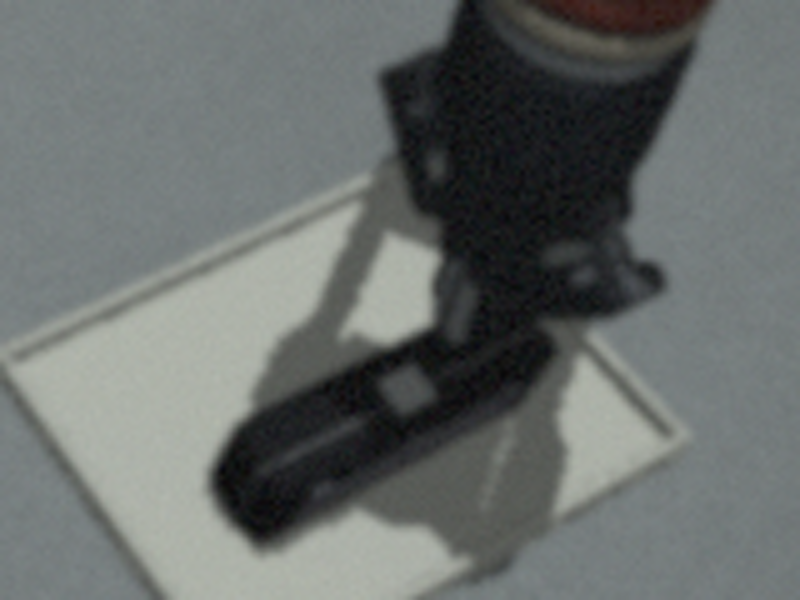

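Call:
servo_tool(hand=[-1, -1, -1, -1, -1, -1, -1, -1, -1, -1, -1, -1, -1, -1, -1, -1, -1, -1], travel=[[0, 40, 0], [0, 40, 40], [0, 30, 80], [0, 19, 81], [0, 15, 76], [0, 12, 71], [0, 8, 67], [0, 4, 63], [0, -1, 60], [0, -6, 59], [0, -11, 58], [0, -16, 58], [0, -21, 58], [0, -26, 58], [0, -31, 58], [0, -36, 58], [0, -38, 58], [0, -38, 58]], roll=[0, 0, 0, 0, 0, 0, 0, 0, 0, 0, 0, 0, 0, 0, 0, 0, 0, 0])

```text
t: 50.22
tool_pos: [0.4839, 0.3254, 0.08]
orientation: [0.086, 3.14, 0.0]
force: [-0.4, -0.2, 0.9]
width: 0.0002
finger_force: 0.0
```

```bash
cat > fl.py <<'E'
from h import *
go(.489,.392,.057,86.7)
for nm in("scene","top"):
    P=cloud(snap(nm,nm+"17.png")).reshape(-1,3)
    for y in np.arange(.24,.40,.01):
        m=(abs(P[:,0]-.44)<.02)&(P[:,1]>=y)&(P[:,1]<y+.01)&(P[:,2]<.1); print(round(y,3),m.sum(),np.median(P[m,2]).round(3) if m.any() else '',end='; ')
    print()
E
python3 fl.py
```

```text
to (0.489, 0.392, 0.057, 86.7) travel [-1.5 66.8 23. ] roll 0.2 | t 50.23 pos [0.4839 0.3254 0.08  ] ty 86.9 q [ 27.   7. 106.   0.  68. -60.] F [-0.4 -0.2  0.9] w 0.0002 ff 0.0
0.24 51 0.005; 0.25 8 0.006; 0.26 2 0.041; 0.27 12 0.042; 0.28 7 0.043; 0.29 0 ; 0.3 0 ; 0.31 7 0.044; 0.32 97 0.006; 0.33 70 0.005; 0.34 73 0.005; 0.35 70 0.004; 0.36 73 0.004; 0.37 77 0.004; 0.38 72 0.004; 0.39 81 0.005; 0.4 53 0.006; 
0.24 49 0.005; 0.25 64 0.005; 0.26 83 0.006; 0.27 95 0.041; 0.28 70 0.044; 0.29 46 0.043; 0.3 11 0.042; 0.31 0 ; 0.32 0 ; 0.33 0 ; 0.34 0 ; 0.35 23 0.006; 0.36 39 0.006; 0.37 39 0.005; 0.38 35 0.005; 0.39 35 0.004; 0.4 31 0.006;
```

Call:
servo_tool(hand=[-1, -1, -1, -1, -1, -1, -1, -1, -1], travel=[[0, 0, -30], [0, 0, -80], [0, 0, -130], [40, 40, -150], [90, 60, -150], [130, 60, -150], [150, 60, -150], [150, 60, -150], [150, 60, -150]], roll=[0, 0, 0, 0, 0, 0, 0, 0, 0])

```text
t: 51.45
tool_pos: [0.3383, 0.3934, 0.2301]
orientation: [0.086, 3.14, 0.0]
force: [0.9, 0.1, 0.1]
width: 0.0004
finger_force: 0.0
```

```bash
python3 - <<'E'
from h import *
t=snap("top","tf.png"); s=snap("scene","sf.png"); P=cloud(s).reshape(-1,3)
m=(P[:,2]>.034)&(P[:,2]<.05)&(abs(P[:,0]-.49)<.1)&(abs(P[:,1]-.3)<.07); q=P[m]; print(len(q),cv2.minAreaRect((q[:,:2]*1000).astype(np.float32)))
a=np.hstack([cv2.resize(t["image"][60:300,100:460,::-1],(400,267)),cv2.resize(s["image"][60:380,60:480,::-1],(400,267))]); cv2.imwrite("pics/zf.png",a)
E
```

```text
1541 ((486.9932861328125, 295.1485595703125), (56.646751403808594, 151.4608917236328), 86.70022583007812)
```

View pics/zf.png

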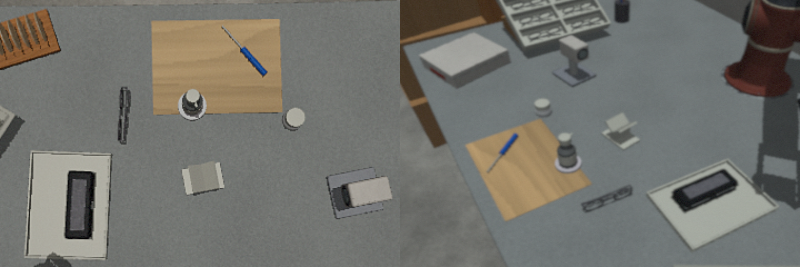

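The case lies flat in the tray with its lid up (left crop around (80,205)), inside the walls. The spectacles, jar, bottle, cradle and reader are where they started.

```bash
python3 -c "
from workcell import env
print(env.finish_job())"
```

```text
the job is handed in; nothing more can be done
None
```

The job is handed in at about 51.5 s: the case was shown to the reader on all four faces (placement checked only by my camera measurements), rested in the cradle, and now lies flat in the tray with its lid up; the cap was pressed and sprang back, and the other things look undisturbed. To change the grip I had to stand the case on its hinge edge in the tray, and I laid it flat at the end by tipping it with the closed fingers.

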